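# Seat the proud hub on its pen-display drive

### The job

Three revolving pen-display drives stand on the shop counter, each with a slotted brass hub on its spindle. Two hubs are home; one stands proud because its keyway lies across the drive's key. Turn that hub on its spindle until its keyway drops over the key and it sits fully home, let go of it, and leave the other two hubs as they are.

Things in the scene. Friction and masses are not known exactly. Their poses are not given: they have to be found in the camera images.
- hub_mid (a point): Centre (on axis, half-way up) of the proud hub: plain round brass-plated, 60 mm diameter, 60 tall, 22 bore, 0.3 kg. Its x: along the keyway, a 22 mm wide slot across the underside rim to rim, 18 deep; a like slot, 8 deep, lies above it in the top face. A half turn looks the same. It rests on the key 0.6 to 1.57 rad off, either way; within 10 degrees it drops 14 mm by its weight when let go.
- drive: The fixed drive under the proud hub: black disc, 124 mm diameter, 26 high; origin on its axis at the counter, z up. Steel spindle, 18 mm diameter, top 104 mm above the counter. Key: a steel bar along the drive's x across the disc's top, 100 long (shows beyond the hub both sides), 10 wide, its top 40 mm above the counter. Hub centre is at 70 mm when proud (hub top 100), at 56 when home (hub top 86).
- hub_b: A second hub, like the proud one, already home over the key of its own like drive (its top 86 mm above the counter, its slots in line with its key). Leave it alone. Origin at the centre of its underside, x along its keyway, z up. The three drives swap places, shift and turn.
- hub_c: A third hub, like the proud one, already home over the key of its own like drive (its top 86 mm above the counter, its slots in line with its key). Leave it alone. Origin at the centre of its underside, x along its keyway, z up.
Mind the look-alikes: they are no part of the job. Leave any black look-alike of the part that bears hub_mid alone. What is shaped like the drive but turquoise is not meant.

How it is judged:
At the end, for the whole second after the job is handed in: The hub that stood proud is home on its own drive: its centre less than 61 mm above the counter (56 mm when fully seated, 70 mm at the start), within 10 mm of the drive's axis, its keyway within 15 degrees of the key's direction, upright within 7 degrees (z of hub_mid in the frame of drive below 0.061 m and horizontal distance between hub_mid and drive below 0.01 m and angle between the x axis of hub_mid and the x axis of drive, either way round below 0.26 rad and angle between hub_mid's own z axis and vertical below 0.12 rad); the robot touches nothing.
It fails at once if a hub that was already home was moved by more than 15 mm (distance of any of hub_b, hub_c from where it was at the start of the episode above 0.015 m).
It also fails if it takes over 32 s, if anything falls off the work surface, if the arm or the gripper's body presses on something with over 40 N, if the wrist force passes 120 N, or if a joint passes its speed limit or range.

### The arm

A 6-joint arm with a two-finger parallel gripper is mounted at the origin on the work surface. World frame = base frame: x ahead of the robot, y to its left, z up, the work surface at z = 0. Lengths are in m, angles in rad, forces in N, time in s.
With the tool pointing down it reaches from about 0.275 to 0.825 m from the base axis. Payload 4.9 kg.
Tool frame: the origin (TCP) lies at the very end of the fingers, on their centre line; the grasp point (between the pads) lies 19 mm behind it; z points along the fingers, x is the direction in which the jaws open and shut, and the axes are right-handed (so a half turn about z gives the same grasp; the last joint's range is limited). The gripper opens to 85 mm and grips with 20 to 120 N. Pads are 22 mm wide; open, the fingers measure 114 mm over their backs; the gripper's body (76 mm by 85 mm) begins 54 mm behind the grasp point. The pads swing forward as they close: fully open they stand 13 mm farther back than shut.
Start: joints at [-1.397, 0.326, -0.193, 1.052, 0, 1.437], TCP at [0.167, -0.524, 0.231] pointing down, gripper open.
Joint ranges: [-2.65, 2.65], [-0.97, 1.79], [-1.3, 1.35], [-1.93, 2.1], [-1.47, 1.37], [-3.14, 3.14]. Speed limits (rad/s): [2.57, 2.57, 3.14, 3.14, 3.14, 3.14].

### API

Orientations are given as a unit quaternion [w, x, y, z].
In Python, from plant import robot gives the robot as it stands. Calls block until the motion is done:
- robot.move_pose(position, orientation): joint-space move of the TCP to a pose.
- robot.move_linear(position, ori=None, v=0.15, contact_N=None): straight line of the TCP; ori=None keeps the orientation; v is the mean speed in m/s. With contact_N (N) it stops when the force on the tool has changed by that much, and returns True; else False.
- robot.move_joints(angles): joint-space move.
- robot.set_gripper(opening, grasp_force=None): opening from 0.0 (shut) to 1.0 (fully open); grasp_force is the grip in N (None keeps the last); returns when the fingers have stopped.
- robot.pause(seconds).
- robot.solve_ik(position, orientation): joint angles nearest the present ones, or None.
- robot.observe(): the state.
- robot.snapshot(name): name is "scene" or "top"; returns a dict with "color" (420x560x3 uint8, red, green, blue), "intrinsics" (3x3 intrinsics, pixels), "origin" and "rotation" of the camera in the world. Camera axes: x right, y up, looking along -z (the intrinsics and any distortion apply to the point x, -y, -z); pixel columns grow to the right and rows downward; lengths in m; the calibration is good to about 2 mm. A picture is of the moment at which its call begins. There is no depth.
A pose or a line that the arm cannot do raises robot.PlanningError and nothing moves.
- robot.hand_in(): hands the job in, once; it reports no verdict.
The state is a dict: "t": time; "qpos": joint angles; "qd": joint speeds; "joint_efforts": joint torques, N m; "tool_pos": TCP position; "ee_rot": TCP orientation; "wrist_force": force on the tool from outside, world axes, zero at the start; "ft_torque": the same for the moment, N m; "opening": opening from 0.0 (shut) to 1.0 (fully open).
Only numpy, scipy, OpenCV 4.12 (cv2) and the standard library are available. Lean on these libraries where they do the work, as an engineer would, in place of code of your own. Each camera call takes 0.05 s, during which the arm holds its last target.

## Working session

There is one attempt and no reset: what is moved stays moved. The work goes in short steps, each a Python script; the robot and the scene stay as the last script left them, time stands still between calls to the robot, and variables do not carry over. Pictures are saved under pics/ and viewed, and the job is handed in when it is done.

```bash
mkdir -p pics; ls; python3 - <<'E'
from plant import robot
import cv2,pickle
for n in("scene","top"):
    s=robot.snapshot(n); pickle.dump(s,open(n+".pkl","wb"))
    cv2.imwrite(f"pics/{n}0.png",cv2.cvtColor(s["color"],cv2.COLOR_RGB2BGR))
    print(n,{k:(v if k!="color" else v.shape) for k,v in s.items()})
o=robot.observe();print(o["t"],o["ee_rot"],o["tool_pos"])
E
```

```text
pics
scene {'color': (420, 560, 3), 'intrinsics': array([[523.96612734,   0.        , 279.80037379],
       [  0.        , 523.96612734, 217.33124133],
       [  0.        ,   0.        ,   1.        ]]), 'origin': array([1.10203776, 0.51073153, 0.83706897]), 'rotation': array([0.43199204, 0.18191841, 0.35959598, 0.80683288])}
top {'color': (420, 560, 3), 'intrinsics': array([[423.1932251 ,   0.        , 279.74913741],
       [  0.        , 423.1932251 , 207.43541964],
       [  0.        ,   0.        ,   1.        ]]), 'origin': array([0.38680092, 0.02791816, 1.06041575]), 'rotation': array([ 0.70783554,  0.02044768, -0.00887561, -0.70602547])}
0.1 [-5.34884059e-04  8.07150263e-01 -5.90345554e-01 -5.41690220e-04] [ 0.16656765 -0.52363521  0.23059824]
```

View pics/scene0.png

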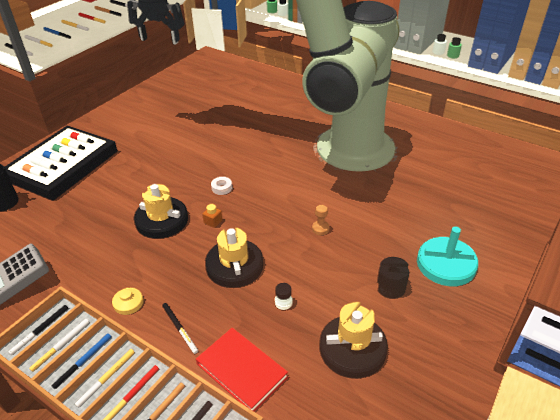

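View pics/top0.png

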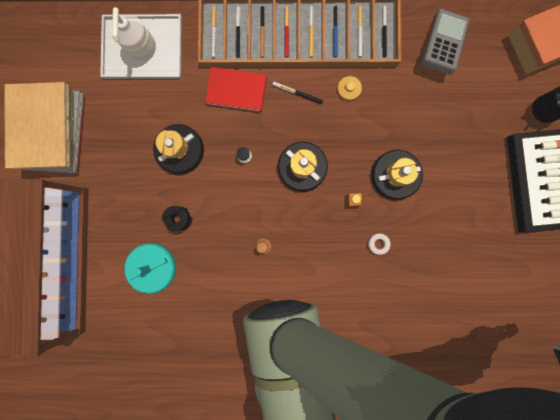

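```bash
python3 - <<'E'
import pickle,cv2,numpy as np
t=pickle.load(open("top.pkl","rb"))["color"];s=pickle.load(open("scene.pkl","rb"))["color"]
f=lambda im,u,v:cv2.resize(im[v-37:v+37,u-37:u+37],(266,266),interpolation=cv2.INTER_CUBIC)
a=np.hstack([f(t,178,148),f(t,303,165),f(t,399,174)])
b=np.hstack([f(s,354,335),f(s,234,252),f(s,160,208)])
cv2.imwrite("pics/crop0.png",np.vstack([a,b])[:,:,::-1])
E
```

```text
(no output)
```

View pics/crop0.png

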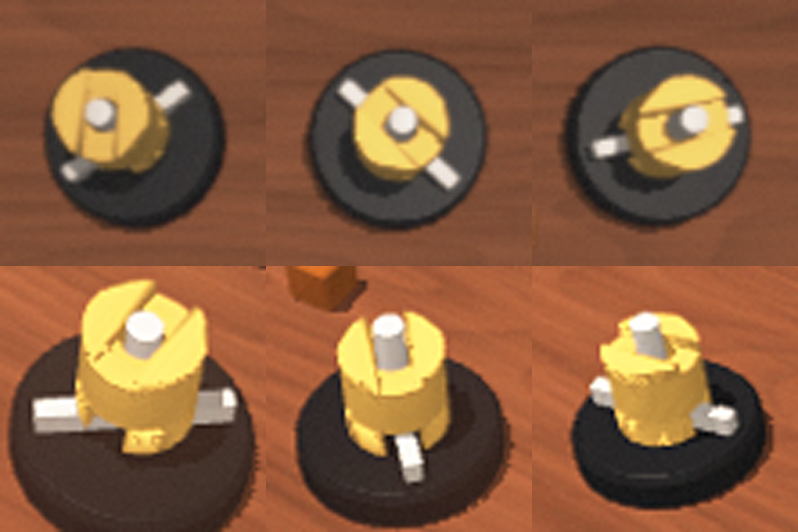

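```bash
cat > h.py <<'E'
import pickle,cv2,numpy as np
from scipy.spatial.transform import Rotation as R
def cam(s):
    q=s["rotation"]; return R.from_quat([q[1],q[2],q[3],q[0]]).as_matrix()
def ray(s,u,v,z):
    K=s["intrinsics"]; d=cam(s)@np.array([(u-K[0,2])/K[0,0],-(v-K[1,2])/K[1,1],-1]); o=s["origin"]
    return o+d*(z-o[2])/d[2]
def proj(s,P):
    c=(np.atleast_2d(P)-s["origin"])@cam(s);K=s["intrinsics"]
    return np.c_[K[0,2]+K[0,0]*c[:,0]/-c[:,2],K[1,2]+K[1,1]*c[:,1]/c[:,2]]
def big(s,u,v,h,k,overlay=[]):
    im=s["color"][v-h:v+h,u-h:u+h]
    im=cv2.resize(im,None,fx=k,fy=k,interpolation=cv2.INTER_CUBIC)[:,:,::-1].copy()
    for P,c in overlay:
        p=((proj(s,P)-[u-h,v-h]+.5)*k).astype(np.int32)
        cv2.polylines(im,[p],False,c,1)
    return im
def circ(c,r,z):
    a=np.linspace(0,2*np.pi,60);return np.c_[c[0]+r*np.cos(a),c[1]+r*np.sin(a),0*a+z]
def bar(c,th,L,w,z):
    a=np.array([[L,w],[-L,w],[-L,-w],[L,-w],[L,w]])/2
    r=np.array([[np.cos(th),-np.sin(th)],[np.sin(th),np.cos(th)]])
    return np.c_[a@r.T+c[:2],np.full(5,z)]
def model(c,tk,ts,ztop):
    return [(circ(c,.062,.026),(255,255,0)),(bar(c,tk,.1,.01,.04),(0,0,255)),(circ(c,.03,ztop),(0,255,0)),(bar(c,ts,.06,.022,ztop),(255,0,0)),(circ(c,.009,.104),(255,0,255))]
E
python3 - <<'E'
from h import *
t=pickle.load(open("top.pkl","rb"));s=pickle.load(open("scene.pkl","rb"))
O=np.array([141,111]);f=lambda x,y,z:ray(t,*(O+np.array([x,y])/3.595-.5),z)
k1=f(70,170,.038);k2=f(181,92,.038);c=f(99,113,.104)
print("key",k1,k2,(k1+k2)/2,"sp",c)
tk=np.arctan2(*(k2-k1)[1::-1]) ;print("tk",tk)
d=f(88,78,.1)-f(84,148,.1); d2=f(121,78,.1)-f(117,155,.1)
print(np.arctan2(d[1],d[0]),np.arctan2(d2[1],d2[0]))
ts=np.arctan2(d2[1],d2[0])
c=((k1+k2)/2+c)/2
im=np.hstack([big(t,178,148,36,5.5,model(c,tk,ts,.1)),big(s,354,335,50,3.96,model(c,tk,ts,.1))])
cv2.imwrite("pics/fit1.png",im); print(c)
for u,v in((303,161),(406,170),(150,268)):print(ray(t,u,v,.104))
E
```

```text
key [0.54988017 0.33754807 0.038     ] [0.60323129 0.26251282 0.038     ] [0.57655573 0.30003044 0.038     ] sp [0.57582497 0.29956087 0.104     ]
tk -0.9527165378631237
-0.04270777451423795 -0.03842793873088131
[0.57619035 0.29979566 0.071     ]
[ 0.53211426 -0.00886059  0.104     ]
[ 0.51176569 -0.24142814  0.104     ]
[0.28881975 0.33652355 0.104     ]
```

View pics/fit1.png

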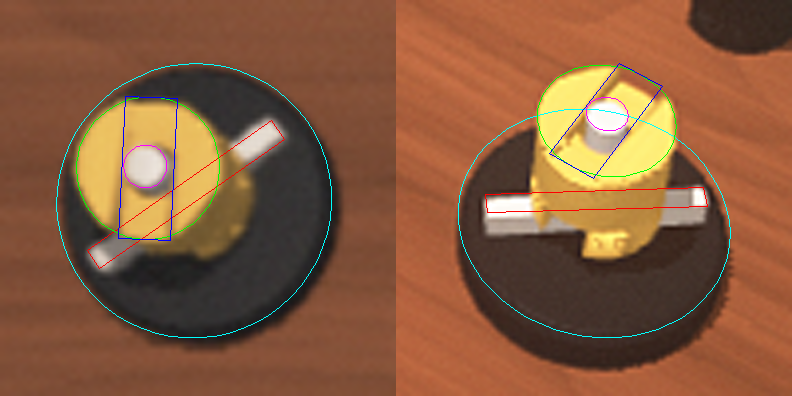

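```bash
cat >> h.py <<'E'
C=np.array([.575,.2985]); TK=-.953; TS=-.040
def quat(phi): # tool down, jaw x at azimuth phi
    x=np.array([np.cos(phi),np.sin(phi),0]);z=np.array([0,0,-1.]);m=np.c_[x,np.cross(z,x),z]
    q=R.from_matrix(m).as_quat();return [q[3],q[0],q[1],q[2]]
E
python3 - <<'E'
from h import *
from plant import robot
for d in np.arange(-1.6,1.7,.4):
    p=TS+np.pi/2+d
    a=robot.solve_ik([*C,.055],quat(p)); b=robot.solve_ik([*C,.055],quat(p+TK-TS))
    print(round(p,2),np.round(a,2) if a is not None else a,np.round(b,2) if b is not None else b)
E
```

```text
-0.07 [ 0.36  0.66 -0.13  0.78  0.    2.  ] [ 0.36  0.66 -0.13  0.78  0.    2.92]
0.33 [ 0.36  0.66 -0.13  0.78  0.    1.6 ] [ 0.36  0.66 -0.13  0.78  0.    2.52]
0.73 [ 0.36  0.66 -0.13  0.78  0.    1.2 ] [ 0.36  0.66 -0.13  0.78  0.    2.12]
1.13 [ 0.36  0.66 -0.13  0.78  0.    0.8 ] [ 0.36  0.66 -0.13  0.78  0.    1.72]
1.53 [ 0.36  0.66 -0.13  0.78  0.    0.4 ] [ 0.36  0.66 -0.13  0.78  0.    1.32]
1.93 [ 0.36  0.66 -0.13  0.78  0.    0.  ] [ 0.36  0.66 -0.13  0.78  0.    0.92]
2.33 [ 0.36  0.66 -0.13  0.78  0.   -0.4 ] [ 0.36  0.66 -0.13  0.78  0.    0.52]
2.73 [ 0.36  0.66 -0.13  0.78  0.   -0.8 ] [ 0.36  0.66 -0.13  0.78  0.    0.12]
3.13 [ 0.36  0.66 -0.13  0.78  0.   -1.2 ] [ 0.36  0.66 -0.13  0.78  0.   -0.28]
```

Candidates that could be taken for the proud hub (top view):
- (172,147): slot at about 52° to its key, so this is the proud one.
- (303,163): slot in line with its key, so home.
- (402,172): slot in line with its key, so home.
- The turquoise look-alike at (150,268) has no hub.

I choose (172,147). The close crop confirms the slot lies across the key and the hub stands high.

```bash
python3 - <<'E'
from h import *
from plant import robot
p=TS+np.pi/2
robot.set_gripper(1.0,40)
robot.move_pose([*C,.2],quat(p))
hit=robot.move_linear([*C,.055],v=.12,contact_N=8)
o=robot.observe();print(hit,o["t"],o["tool_pos"],o["wrist_force"])
if not hit:
    robot.set_gripper(0.0,40)
    o=robot.observe();print(o["t"],o["opening"],o["wrist_force"],o["ft_torque"])
s=robot.snapshot("scene");pickle.dump(s,open("s2.pkl","wb"));cv2.imwrite("pics/grip.png",big(s,354,315,75,4))
E
```

```text
False 4.8917 [0.57569654 0.29875963 0.05592575] [-0.18027798  0.12339535  0.08231934]
5.25 0.6946744058823421 [-1.40929487  0.11073476  5.4836869 ] [ 0.15366181  0.22128282 -0.06663013]
```

View pics/grip.png

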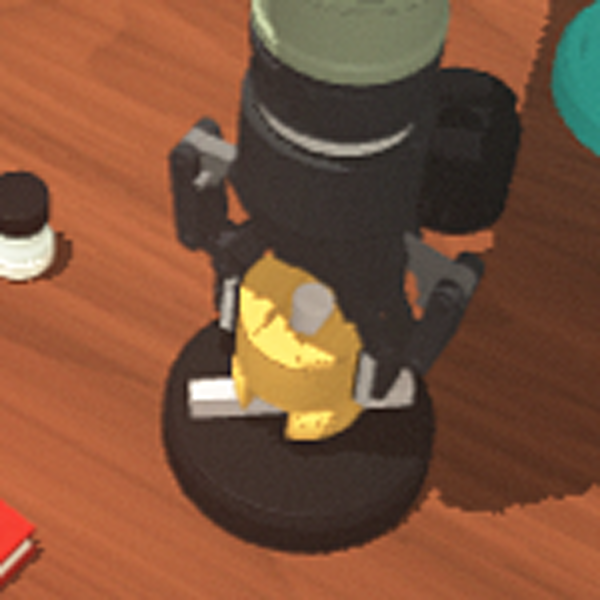

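The jaws hold the hub across its diameter (opening 0.69 is about 59 mm). The key shows on both sides, at (215,395) and (395,390) in the crop. Next I turn it.

```bash
python3 - <<'E'
from h import *
from plant import robot
p=TS+np.pi/2
z=robot.observe()["tool_pos"]
for f in(.33,.67,1):
    robot.move_pose([*C,.055],quat(p+f*(TK-TS)))
    o=robot.observe();print(o["t"],o["opening"],o["wrist_force"],o["ft_torque"])
robot.set_gripper(1.0)
robot.pause(.4)
o=robot.observe();print(o["t"],o["opening"],o["wrist_force"])
s=robot.snapshot("scene");pickle.dump(s,open("s3.pkl","wb"));cv2.imwrite("pics/turn.png",big(s,354,315,75,4))
E
```

```text
5.6917 0.7001482350075423 [-0.16621912 -0.20136476  5.24596574] [ 0.11910051  0.15174377 -0.05491358]
6.0917 0.70227697171084 [0.33908762 0.81126745 3.89281239] [ 0.52954123  0.00376755 -0.02740578]
6.4833 0.6996542624426251 [ 1.48142462  5.44542118 -2.93473091] [ 0.95161941 -0.23815971 -0.00101947]
7.2667 1.002686184890965 [-0.96952724  0.32336644 -0.25115412]
```

View pics/turn.png

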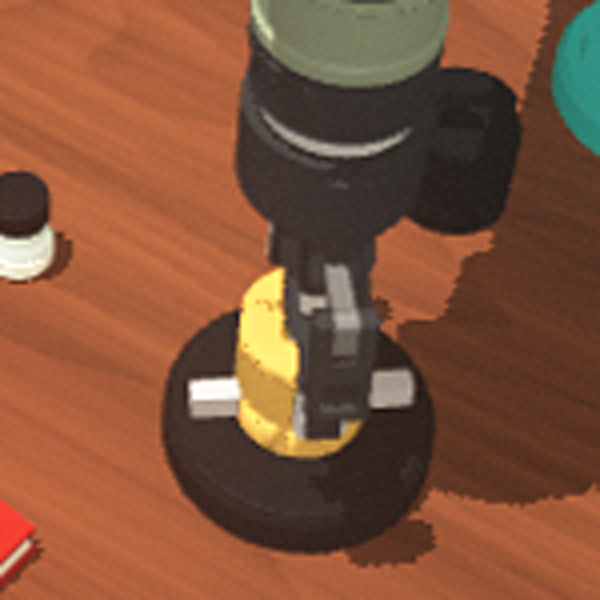

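The hub looks dropped: its lower rim is at row 455 in the crop, where it was at 440. Now I retract and check.

```bash
python3 - <<'E'
from h import *
from plant import robot
robot.move_linear([*C,.22],v=.15)
robot.move_pose([.45,.05,.3],quat(.6))
s=robot.snapshot("scene");t=robot.snapshot("top");print(robot.observe()["t"])
im=np.hstack([big(t,178,148,36,5.5),big(s,354,335,50,3.96)])
im2=np.hstack([big(t,178,148,36,5.5,model(C,TK,TK,.086)[2:]),big(s,354,335,50,3.96,model(C,TK,TK,.086)[2:])])
cv2.imwrite("pics/end.png",cv2.resize(np.vstack([im,im2]),None,fx=.75,fy=.75)); cv2.imwrite("pics/endfull.png",s["color"][:,:,::-1])
E
```

```text
9.7833
```

View pics/end.png

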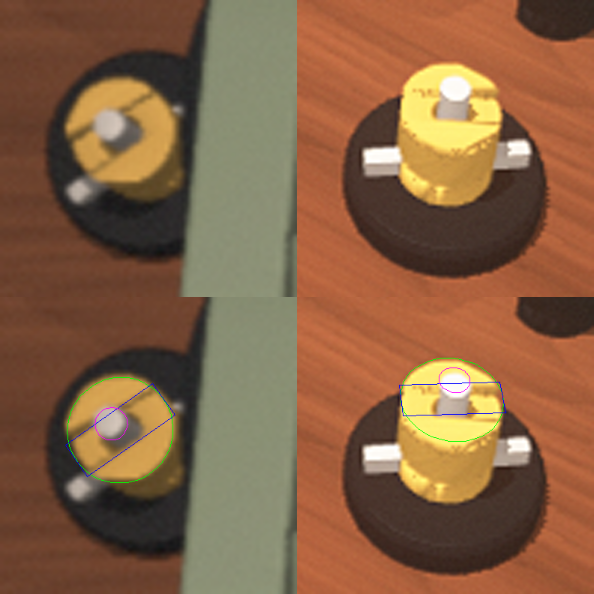

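View pics/endfull.png

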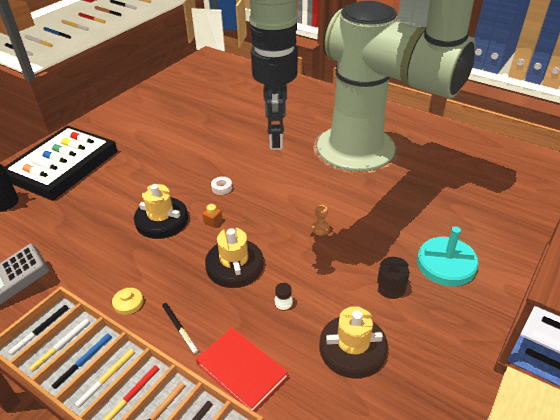

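The hub's top circle fits the 86 mm model in both views. Its slot lines up with the key, the spindle stands about 18 mm clear of it, and the other hubs look unmoved at (158,203) and (232,246).

```bash
python3 -c "
from plant import robot
print(robot.observe()['wrist_force']);robot.hand_in()"
```

```text
[ 0.47299494 -0.13477809  0.1009975 ]
the job is handed in; nothing more can be done
```

The proud hub is turned onto its key and sits home, and I handed the job in at about 10 s of the 32 s allowed. It was the left-hand one in the top view. I gripped it across its diameter, turned it about −0.91 rad on its spindle, let go so it dropped over the key, and lifted the arm clear.

- **Seating:** in both cameras the hub's top fits the 86 mm home height and its slot lies along the key, by eye on a model overlay. In the top view the arm hid part of the disc and one key end, but the scene view was clear.
- **Other hubs:** they look unmoved in the last scene picture; I did not measure their positions.
- **Forces:** the highest wrist force I read was about 6 N, and it was near zero once the arm was clear.
- **Disagreement:** at the start, the disc outline from the top camera was about 2 mm off the spindle position. I aimed slightly off the spindle reading to allow for it, and the grip was not affected.

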